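Thread the spindle through both bushings at the clip station and hold it

ROBOT

A 6-joint arm with a two-finger parallel gripper is mounted at the origin on the work surface. World frame = base frame: x ahead of the robot, y to its left, z up, the work surface at z = 0. Lengths are in m, angles in rad, forces in N, time in s.
With the tool pointing down it reaches from about 0.35 to 0.85 m from the base axis. Payload 8.1 kg.
Tool frame: the origin (TCP) lies midway between the tips of the shut fingers; the grasp point (between the pads) lies 19 mm behind it; y points along the fingers, z is the direction in which the jaws open and shut, and the axes are right-handed (so a half turn about y gives the same grasp; the last joint's range is limited). The gripper opens to 93 mm and grips with 3 to 60 N. Pads are 15 mm wide; open, the fingers measure 128 mm over their backs; the gripper's body (75 mm by 188 mm) begins 65 mm behind the grasp point.
Start: joints at [-1.213, 0.13, 1.488, -0, 1.523, -0.085], TCP at [0.257, -0.542, 0.219] pointing down, gripper open.
Joint ranges: [-2.96, 2.96], [-0.89, 2.26], [0.02, 2.5], [-1.34, 4.48], [0, 2.73], [-2.66, 2.66]. Speed limits (rad/s): [2.39, 2.39, 2.79, 3.14, 3.14, 3.14].

INTERFACE

Orientations are given as a rotation vector (axis times angle).
In Python, from bench import r gives the robot as it stands. The module is installed in compiled form; this text tells all that it offers.
- The arm moves only by the shell command python3 -m creep 'ROWS'. ROWS is a JSON object of lists of equal length, an entry for each row: "rot": the turn, a rotation vector about the tool's x, y, z in rad, a list of three; "xyz": the shift along the tool's x, y, z in mm, a list of three; "claw": the opening, from 0 (shut) to 1 (fully open). A call has 1 to 20 rows; each row shifts and turns the pose as measured when the row begins, along the tool's axes as they then stand; what a row does not reach is not made up. A row lasts 1/8 s, in which the tool goes at most 62.5 mm and 10.7 degrees, less where a joint would pass 70% of its speed; a pose out of reach is approached as far as the arm can. A call with a gripper value outside its range is refused whole. The fingers move at their own pace and stop on an object; the grip force is fixed at half the most. Time passes only in rows, so rows that do not move let the fingers close. It gives the time, the measured TCP pose, the force and the opening at its end, in the units of the state.
- r.get_state(): the state, without advancing time (a new reading comes with each control period).
- r.camera(name): name is "scene" or "top" or "wrist"; returns a dict with "color" (400x640x3 uint8, red, green, blue), "fx", "fy", "cx", "cy" (pixels), "pose" (4x4, takes a point from camera to world coordinates). Camera axes: x right, y down, z forward; pixel columns grow to the right and rows downward; lengths in m; the calibration is good to about 2 mm. A picture is of the moment at which its call begins. There is no depth.
- r.close_job(): hands the job in, once; it reports no verdict.
The state is a dict: "clock": time; "joints": joint angles; "joint_velocities": joint speeds; "joint_efforts": joint torques, N m; "tool_pos": TCP position; "orientation": TCP orientation; "force": force on the tool from outside, world axes, zero at the start; "moment": the same for the moment, N m; "width": finger opening in m.
Only numpy, scipy, OpenCV 4.12 (cv2) and the standard library are available. Lean on these libraries where they do the work, as an engineer would, in place of code of your own. Each camera call takes 0.05 s, during which the arm holds its last target.

TASK

Slide the pallet with the bearing bracket along its rail, towards the robot's left, until its plunger sits in the clip station's notch. Then take the longest shaft, the spindle, from the rack and thread it nose down through the bracket's upper and lower bushings. Finish still holding it upright there, with the clip groove near its nose fully out below the lower bushing and the nose off the bracket's foot, ready for a colleague to fit the clip; leave everything else on the bench in place.

Things in the scene. Friction and masses are not known exactly. Their poses are not given: they have to be found in the camera images.
- pallet (a joint): travel (m) of the aluminium pallet (200 mm along the rail, 100 wide, top 50 mm above the bench): 0 at the loading notch, 0.150 with its plunger in the clip station's notch, 0.195 at the end stop; grows to the robot's left. Starts loose between the notches; drag 1 to 2 N. The plunger draws it in only over the last 2 mm or so and then takes some 5 to 7 N to push out again.
- handle (a point): grip point on the pallet's push handle, an upright black round post 18 mm in diameter at the trailing (robot's right) end of the pallet; its top is 20 mm above this point, its foot 70 mm below. Axes: z up, y along the rail (growing travel), x across it, away from the robot. The bracket's bore is 125 mm along +y on the pallet.
- station_notch (a point): middle of the clip station's notch, 9 mm wide, on top of the steel index strip along the far side of the slide bed (30 mm above the bench). The plunger is the dark round housing on the pallet's far edge. With it in the notch the bracket's bore is 15 mm back along the rail (towards robot's right) and 60 mm nearer the robot across it. Axes as handle.
- bush_upper (a point): centre of the top mouth of the upper bushing: brass-flanged bore, 15.6 mm diameter, 14 mm deep, straight down through the upper lug of the grey bracket (lug 60 x 56 mm), 166 mm above the bench; nothing of the bracket stands higher. It travels with the pallet. Axes as handle.
- bush_lower (a point): centre of the underside of the lower bushing, in line below the upper, 66 mm under bush_upper; bore 15.6 mm, 14 mm deep; 38 mm of free space between the bushings, 42 mm below this point down to the bracket's foot. The bracket has its back plate on the robot's side and is open on the far side. Axes as handle.
- spindle_centre (a point): middle of the spindle: steel rod, 14 mm diameter, 160 mm long, about 0.19 kg, upright in one of the rack's holes (38 mm deep, floor 10 mm above the bench), top 170 mm above the bench; z along it, up. Its lower end (nose) tapers to 8 mm over the last 6 mm; the clip groove, a dark ring 3 mm wide, lies 8 to 11 mm from the nose end.
- spindle_nose (a point): the lower end of the spindle, 80 mm below spindle_centre; same axes.
- stub_centre (a point): middle of the plain short shaft (14 mm diameter, 100 mm long) that stands in another hole of the rack; leave it.
- headed_pin_centre (a point): middle of the headed pin (14 mm shank, flat head of 26 mm diameter and 8 mm height on top, 90 mm long) that stands in the remaining hole of the rack; leave it.
- rack: fixed grey plastic shaft rack, 165 mm (its x) by 60 mm (its y) by 48 mm high, with three holes 55 mm apart in a row along its x; origin at the centre of its underside.
- clip_dispenser: loose clip dispenser beyond the slide: round foot of 60 mm with an upright stack of clips 107 mm high; origin at the centre of its underside; leave it.
- tote: loose white tote of parts, 200 x 130 x 85 mm, at the robot's right; origin at the centre of its underside; leave it.
- screwdriver: loose black-handled screwdriver, 190 mm long, lying near the robot on its right; leave it.

How it is judged:
By the outcome, as a careful person would: the job done as asked, in the order asked, and still so for the second after the job is handed in, while the arm keeps its last pose, push and grip.
It also fails if it takes over 67 s, if anything falls off the work surface, if the arm or the gripper's body presses on something with over 40 N, if the wrist force passes 120 N, or if a joint passes its speed limit or range.

## Working session

There is one attempt and no reset: what is moved stays moved. The work goes in short steps, Python scripts to look and compute and a shell command to move; the robot and the scene stay as the last step left them, time stands still between calls to the robot, and variables do not carry over. Pictures are saved under pics/ and viewed, and the job is handed in when it is done.

```bash
mkdir -p pics; ls
cat > h.py <<'E'
from bench import r
import numpy as np, cv2
from scipy.spatial.transform import Rotation as R
def snap(n,f=None,crop=None,s=1):
    c=r.camera(n); im=c['color'][:,:,::-1]
    if crop: x0,y0,x1,y1=crop; im=im[y0:y1,x0:x1]
    if s!=1: im=cv2.resize(im,None,fx=s,fy=s,interpolation=cv2.INTER_CUBIC)
    cv2.imwrite('pics/'+f,im); np.savez('pics/'+f+'.npz',**{k:c[k] for k in c}); return c
def proj(c,p):
    P=np.linalg.inv(c['pose'])@np.append(p,1); return np.array([c['fx']*P[0]/P[2]+c['cx'],c['fy']*P[1]/P[2]+c['cy']])
def ray(c,u,v,z):
    d=c['pose'][:3,:3]@np.array([(u-c['cx'])/c['fx'],(v-c['cy'])/c['fy'],1]); o=c['pose'][:3,3]
    return o+d*(z-o[2])/d[2]
def st():
    s=r.get_state(); Rm=R.from_rotvec(s['orientation']).as_matrix()
    print(s['clock'],np.round(s['tool_pos'],4),'\n',np.round(Rm,3),'\nF',np.round(s['force'],1),'w',s['width'],'q',np.round(s['joints'],3)); return s
E
python3 - <<'E'
from h import *
st()
for n in ['scene','top','wrist']:
    c=snap(n,n+'0.png'); print(n,c['fx'],c['cx'],c['cy'],np.round(c['pose'],3).tolist())
E
```

```text
pics
0.0 [ 0.2569 -0.5416  0.2176] 
 [[-0.904 -0.001  0.428]
 [-0.428  0.002 -0.904]
 [-0.    -1.    -0.002]] 
F [-0.7  0.3 -0.6] w 0.09299582757848612 q [-1.213  0.131  1.489 -0.     1.523 -0.085]
scene 367.8706933360743 321.04692357467934 202.00386474684592 [[-0.659, 0.414, -0.628, 1.172], [0.752, 0.371, -0.545, 0.443], [0.007, -0.831, -0.556, 0.645], [0.0, 0.0, 0.0, 1.0]]
top 487.9689756625702 324.26298941272114 194.44993396061156 [[0.015, -0.994, 0.113, 0.417], [-1.0, -0.014, 0.003, -0.073], [-0.001, -0.113, -0.994, 1.443], [0.0, 0.0, 0.0, 1.0]]
wrist 332.8808252007218 310.8801534898392 202.80886499387393 [[0.428, -0.877, -0.219, 0.318], [-0.904, -0.416, -0.104, -0.514], [0.0, 0.242, -0.97, 0.383], [0.0, 0.0, 0.0, 1.0]]
```

View pics/scene0.png

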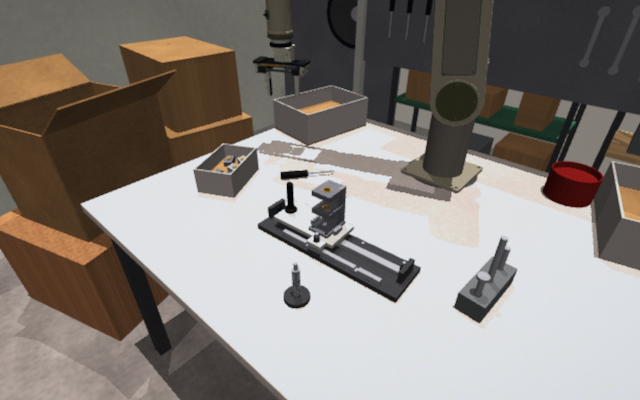

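View pics/top0.png

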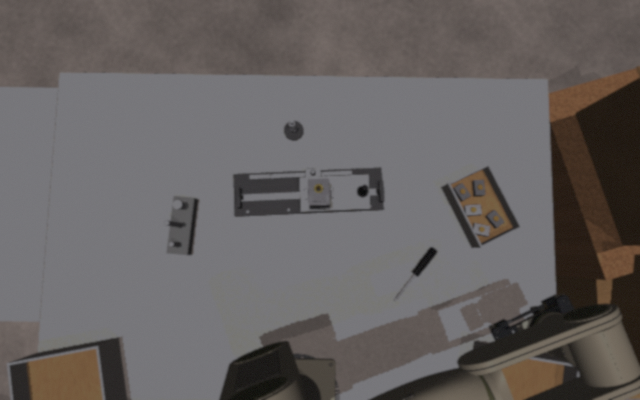

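View pics/wrist0.png

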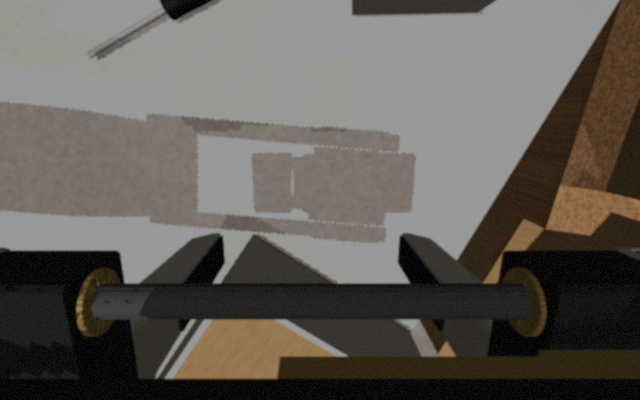

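The scene picture shows the bed with pallet and bracket near (325,220), and the rack at (487,285). In the top picture the handle is near (363,190), the bore near (319,187) and the rack at (183,225). I'll enlarge both.

Run:
```python
from h import *
im=cv2.imread('pics/top0.png'); 
def e(im,x0,y0,x1,y1,s,f):
    a=cv2.resize(im[y0:y1,x0:x1],None,fx=s,fy=s,interpolation=cv2.INTER_CUBIC); a=cv2.convertScaleAbs(a,alpha=1.6)
    cv2.imwrite('pics/'+f,a)
e(im,225,150,395,230,4.7,'t1.png'); e(im,150,185,220,265,7,'t2.png')
im=cv2.imread('pics/scene0.png'); e(im,250,170,430,300,4.4,'s1.png'); e(im,450,225,530,325,6,'s2.png')
```

```text
(no output)
```

View pics/t1.png

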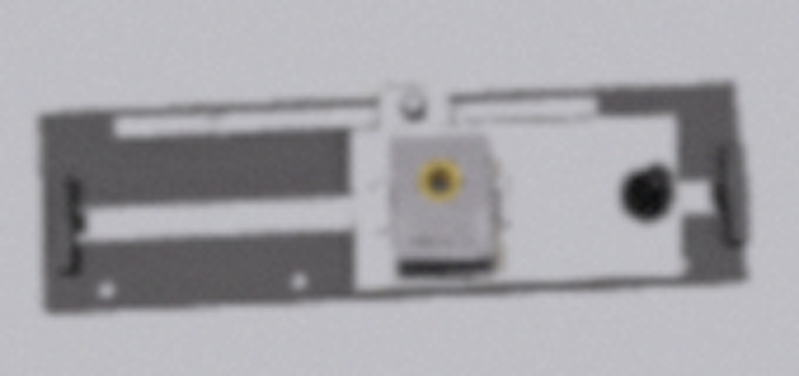

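View pics/t2.png

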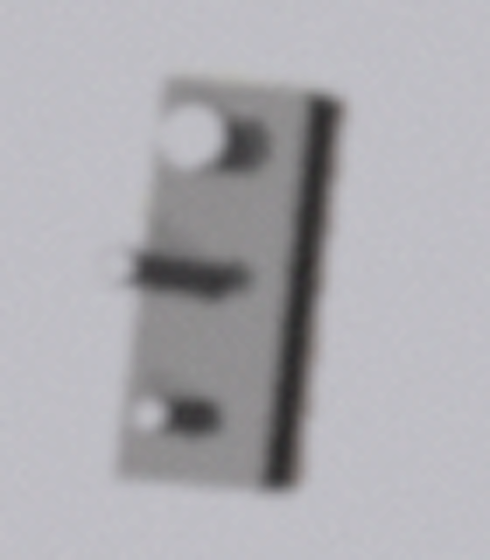

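View pics/s1.png

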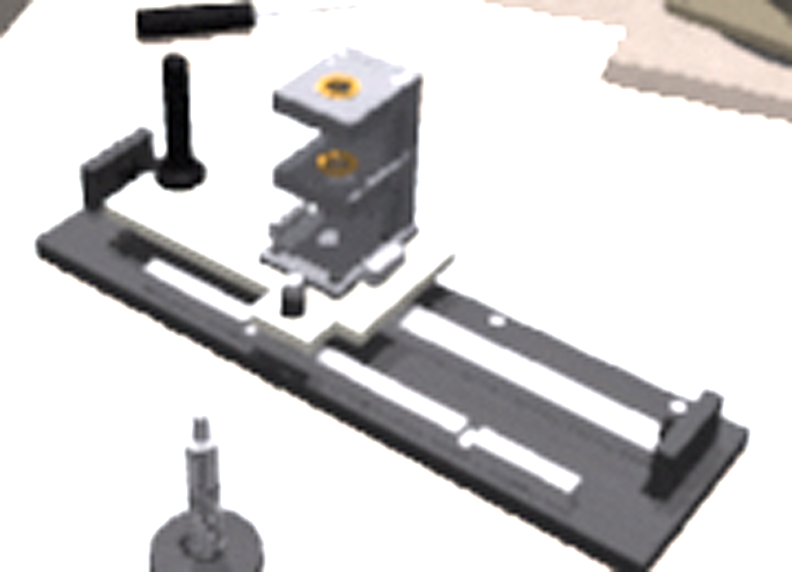

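View pics/s2.png

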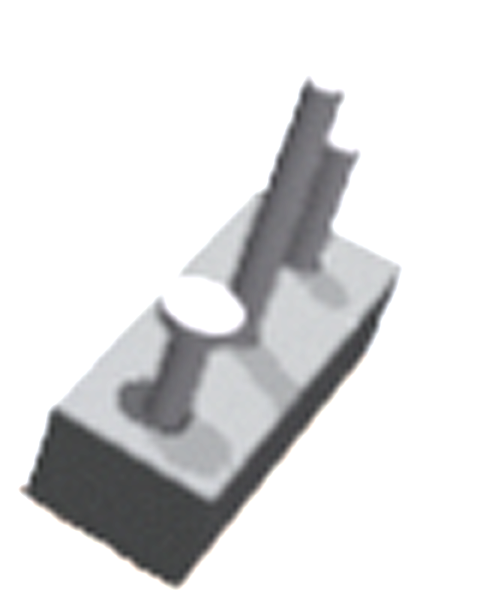

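The spindle is the middle, tallest shaft. In the top crop its tip is at (120,265), the bore at (439,180) and the handle top at (648,192). In the scene crop the station notch is at (469,437) and the spindle tip at (324,88).

Run:
```python
from h import *
T=dict(np.load('pics/top0.png.npz'));S=dict(np.load('pics/scene0.png.npz'))
def up(u,v,s,ox,oy): return (ox+(u+.5)/s-.5, oy+(v+.5)/s-.5)
for n,c,a,z in [('bore',T,up(439,180,4.7,225,150),.166),('bore',S,up(339,87,4.4,250,170),.166),
 ('bushlow top',S,up(337,162,4.4,250,170),.114),
 ('handle',T,up(650,190,4.7,225,150),.14),('handle',S,up(175,60,4.4,250,170),.14),
 ('plunger',T,up(413,102,4.7,225,150),.06),('plunger',S,up(293,290,4.4,250,170),.065),
 ('notch',T,up(213,123,4.7,225,150),.03),('notch',S,up(469,437,4.4,250,170),.03),('loadnotch',S,up(250,328,4.4,250,170),.03),
 ('spindle',T,up(120,263,7,150,185),.17),('spindle',S,up(324,88,6,450,225),.17),
 ('stub',T,up(150,413,7,150,185),.11),('stub',S,up(343,150,6,450,225),.11),
 ('pin',T,up(193,137,7,150,185),.1),('pin',S,up(202,305,6,450,225),.1),
 ('bedL bot',T,up(45,312,4.7,225,150),.02),('bedR bot',T,up(746,280,4.7,225,150),.02),
 ('bedL top',T,up(38,116,4.7,225,150),.02),('bedR top',T,up(733,84,4.7,225,150),.02),
 ('rack',T,up(165,80,7,150,185),.048),('rack',T,up(310,92,7,150,185),.048),('rack',T,up(265,485,7,150,185),.048),('rack',T,up(120,470,7,150,185),.048)]:
    print(n,np.round(ray(c,*a,z),4))
```

```text
bore [ 0.5794 -0.0528  0.166 ]
bore [ 0.5802 -0.0526  0.166 ]
bushlow top [ 0.5794 -0.0538  0.114 ]
handle [ 0.5787 -0.1732  0.14  ]
handle [ 0.591  -0.1736  0.14  ]
plunger [ 0.6406 -0.0344  0.06  ]
plunger [ 0.6386 -0.0349  0.065 ]
notch [0.6304 0.0907 0.03  ]
notch [0.6365 0.0902 0.03  ]
loadnotch [ 0.6492 -0.059   0.03  ]
spindle [0.4831 0.3404 0.17  ]
spindle [0.4912 0.3428 0.17  ]
stub [0.4282 0.3453 0.11  ]
stub [0.437  0.3479 0.11  ]
pin [0.5369 0.3369 0.1   ]
pin [0.5385 0.3374 0.1   ]
bedL bot [0.5117 0.193  0.02  ]
bedR bot [ 0.538  -0.2424  0.02  ]
bedL top [0.6347 0.2018 0.02  ]
bedR top [ 0.6614 -0.2341  0.02  ]
rack [0.5649 0.3654 0.048 ]
rack [0.5608 0.3056 0.048 ]
rack [0.4003 0.3167 0.048 ]
rack [0.4055 0.3758 0.048 ]
```

```bash
python3 -m creep '{"rot":[[0,0.128,0],[0,0.128,0],[0,0.126,0]],"xyz":[[0,0,0],[0,0,0],[0,0,0]],"claw":[1,1,1]}'
cat >> h.py <<'E'
def go(p):
    s=st(); Rm=R.from_rotvec(s['orientation']).as_matrix()
    print('shift tool mm',np.round(Rm.T@(np.array(p)-s['tool_pos'])*1000,1),'yaw of tool z',np.degrees(np.arctan2(Rm[1,2],Rm[0,2])))
E
python3 - <<'E'
from h import *
go([.587,-.1765,.22])
E
```

```text
clock: 0.52
tool_pos: [0.2567, -0.541, 0.2164]
orientation: [-0.056, 2.201, -2.193]
force: [0.4, -0.0, -0.2]
width: 0.093
0.525 [ 0.2567 -0.541   0.2164] 
 [[-0.999 -0.001  0.05 ]
 [-0.05   0.004 -0.999]
 [ 0.001 -1.    -0.004]] 
F [ 0.4 -0.  -0.2] w 0.09299140133936275 q [-1.213  0.132  1.49  -0.     1.523  0.307]
shift tool mm [-348.1   -2.7 -347.5] yaw of tool z -87.13407175422114
```

```bash
python3 -m creep '{"rot":[[0,0,0],[0,0,0],[0,0,0],[0,0,0],[0,0,0],[0,0,0],[0,0,0],[0,0,0],[0,0,0],[0,0,0]],"xyz":[[-35,-1,-35],[-35,0,-35],[-35,0,-35],[-35,0,-35],[-35,0,-35],[-35,0,-35],[-35,0,-35],[-35,0,-35],[-35,0,-35],[-25,0,-25]],"claw":[0.6,0.6,0.6,0.6,0.6,0.6,0.6,0.6,0.6,0.6]}'
python3 - <<'E'
from h import *
go([.587,-.1765,.22])
c=snap('wrist','w1.png'); 
for p in [[.587,-.1765,.14],[.5795,-.0527,.166]]: print(proj(c,p))
E
```

```text
clock: 1.78
tool_pos: [0.5869, -0.1753, 0.2146]
orientation: [-0.051, 2.21, -2.195]
force: [-0.7, -0.2, -0.7]
width: 0.0555
1.775 [ 0.5869 -0.1753  0.2146] 
 [[-0.999 -0.005  0.042]
 [-0.042  0.007 -0.999]
 [ 0.005 -1.    -0.007]] 
F [-0.7 -0.2 -0.7] w 0.055451898347517445 q [-0.377  0.173  1.449  0.004  1.527  1.152]
shift tool mm [ 0.  -5.4  1.2] yaw of tool z -87.60731725156505
[312.30868808 212.71720021]
[128.73938873 226.35494796]
```

View pics/w1.png

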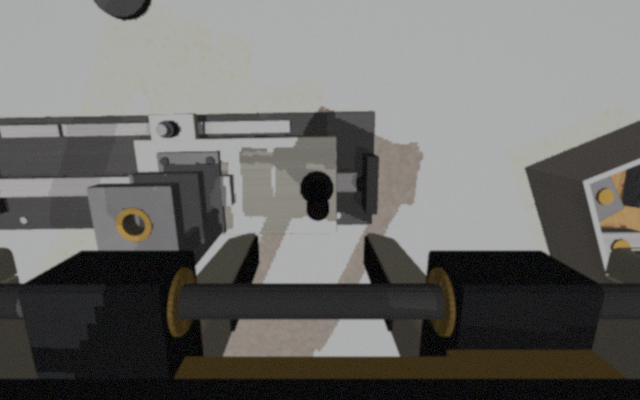

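The wrist view shows the handle top at (318,210) and the upper bushing at (134,224), both about 5 px right of the prediction.

Run:
```python
from h import *
W=dict(np.load('pics/w1.png.npz'))
print(ray(W,318,210,.14),ray(W,133.5,224.5,.166),ray(W,166,129,.065))
go([.5875,-.178,.101])
```

```text
[ 0.58928907 -0.18065201  0.14      ] [ 0.58096169 -0.05604261  0.166     ] [ 0.64012538 -0.03869669  0.065     ]
1.825 [ 0.5889 -0.172   0.2145] 
 [[-0.999 -0.004  0.044]
 [-0.044  0.009 -0.999]
 [ 0.003 -1.    -0.009]] 
F [-1.6  2.5 -0.8] w 0.05583156852950194 q [-0.372  0.175  1.447  0.007  1.527  1.155]
shift tool mm [  1.3 113.4   6.9] yaw of tool z -87.4947516905866
```

```bash
python3 -m creep '{"rot":[[0,0,0],[0,0,0],[0,0,0]],"xyz":[[1,20,7],[0,0,0],[0,0,0]],"claw":[0.6,0.6,0.6]}'
python3 - <<'E'
from h import *
go([.5875,-.178,.101])
c=snap('wrist','w2.png',(220,140,420,290),4); 
for p in [[.587,-.1765,.14],[.5795,-.0527,.166]]: print((proj(c,p)-[220,140])*4)
E
```

```text
clock: 2.2
tool_pos: [0.5868, -0.1796, 0.1912]
orientation: [-0.056, 2.213, -2.192]
force: [0.2, -1.3, 0.2]
width: 0.0556
2.2 [ 0.5868 -0.1796  0.1912] 
 [[-0.999 -0.007  0.044]
 [-0.044  0.009 -0.999]
 [ 0.006 -1.    -0.009]] 
F [ 0.2 -1.3  0.2] w 0.055552376640648125 q [-0.384  0.19   1.473  0.006  1.489  1.142]
shift tool mm [-1.4 90.2 -0.8] yaw of tool z -87.4683866893459
[344.04777446 326.16934115]
[-475.59178071  388.71954215]
```

View pics/w2.png

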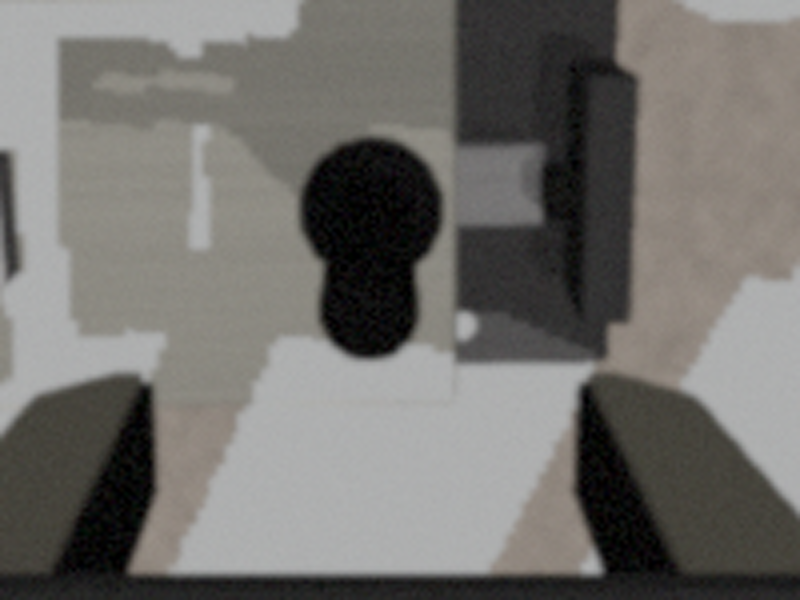

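The handle's top disc is at crop (369,308), centred between the fingertips (155 and 577).

Run:
```python
from h import *
W=dict(np.load('pics/w2.png.npz'))
print(ray(W,220+369/4-.4,140+308/4-.4,.14))
go([.588,-.1785,.101])
```

```text
[ 0.59068266 -0.18030347  0.14      ]
2.25 [ 0.5864 -0.1796  0.1908] 
 [[-0.999 -0.008  0.044]
 [-0.044  0.009 -0.999]
 [ 0.007 -1.    -0.01 ]] 
F [-0.3  1.1 -1.1] w 0.05582790906602841 q [-0.384  0.19   1.473  0.006  1.489  1.142]
shift tool mm [-2.3 89.8 -0.2] yaw of tool z -87.47742117857177
```

```bash
python3 -m creep '{"rot":[[0.009,-0.016,0.008],[0,0,0],[0,0,0],[0,0,0],[0,0,0]],"xyz":[[-3,10,0],[0,30,0],[0,30,0],[0,18,0],[0,0,0]],"claw":[0.6,0.6,0.6,0.6,0.6]}'
cat >> h.py <<'E'
def go(p,yaw):
    s=st(); Rm=R.from_rotvec(s['orientation']).as_matrix()
    z=np.array([np.cos(np.radians(yaw)),np.sin(np.radians(yaw)),0]); y=np.array([0,0,-1.]); D=np.c_[np.cross(y,z),y,z]
    print('tool shift mm',np.round(Rm.T@(np.array(p)-s['tool_pos'])*1000,1),'rot',np.round(R.from_matrix(Rm.T@D).as_rotvec(),4))
E
python3 - <<'E'
from h import *
go([.588,-.1785,.101],-86.5)
E
```

```text
clock: 2.88
tool_pos: [0.5898, -0.1818, 0.1008]
orientation: [-0.06, 2.186, -2.191]
force: [0.1, 0.9, 0.3]
width: 0.0562
2.875 [ 0.5898 -0.1818  0.1008] 
 [[-0.998  0.005  0.06 ]
 [-0.06  -0.002 -0.998]
 [-0.005 -1.     0.002]] 
F [0.1 0.9 0.3] w 0.056231613881068065 q [-0.382  0.253  1.57  -0.     1.314  1.129]
tool shift mm [ 1.6 -0.3 -3.4] rot [-0.0024 -0.001  -0.0051]
```

Close the fingers on the post.

```bash
python3 -m creep '{"rot":[[0,0,0],[0,0,0],[0,0,0],[0,0,0],[0,0,0],[0,0,0],[0,0,0],[0,0,0]],"xyz":[[0,0,-2],[0,0,0],[0,0,0],[0,0,0],[0,0,0],[0,0,0],[0,0,0],[0,0,0]],"claw":[0,0,0,0,0,0,0,0]}'
python3 - <<'E'
from h import *
go([.5795,-.0539,.101],-86.5)
c=snap('scene','s3.png',(250,150,430,300),4.4); c=snap('top','t3.png',(225,150,395,230),4.7)
E
```

```text
clock: 3.88
tool_pos: [0.592, -0.1804, 0.1049]
orientation: [-0.054, 2.181, -2.19]
force: [-0.1, 1.2, -0.4]
width: 0.0174
3.875 [ 0.592  -0.1804  0.1049] 
 [[-0.998  0.011  0.06 ]
 [-0.06  -0.004 -0.998]
 [-0.011 -1.     0.005]] 
F [-0.1  1.2 -0.4] w 0.01741417694193951 q [-0.379  0.247  1.568  0.     1.315  1.132]
tool shift mm [   4.9    3.2 -127. ] rot [-0.0047 -0.0007 -0.0105]
```

View pics/s3.png

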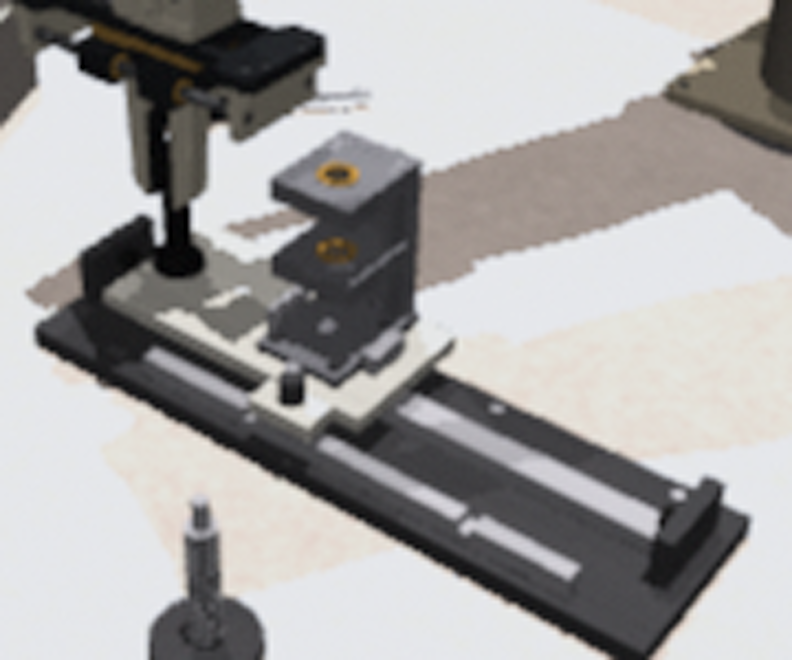

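The post is gripped (opening 17.4 mm). Now slide about 110 mm along the rail and check.

```bash
python3 -m creep '{"rot":[[0,0,0],[0,0,0],[0,0,0],[0,0,0],[0,0,0],[0,0,0],[0,0,0],[0,0,0],[0,0,0],[0,0,0]],"xyz":[[0,0,-10],[0,0,-12],[0,0,-12],[0,0,-12],[0,0,-12],[0,0,-12],[0,0,-12],[0,0,-12],[0,0,-10],[0,0,0]],"claw":[0,0,0,0,0,0,0,0,0,0]}'
python3 - <<'E'
from h import *
go([.5795,-.0559,.101],-86.5)
c=snap('scene','s4.png',(290,170,430,290),5.5)
E
```

```text
clock: 5.22
tool_pos: [0.5864, -0.0839, 0.1049]
orientation: [-0.044, 2.165, -2.209]
force: [0.2, 3.2, -0.3]
width: 0.0176
5.225 [ 0.5864 -0.0839  0.1049] 
 [[-0.998  0.014  0.054]
 [-0.055 -0.02  -0.998]
 [-0.013 -1.     0.02 ]] 
F [ 0.2  3.2 -0.3] w 0.017557255347902402 q [-0.218  0.174  1.652 -0.017  1.297  1.302]
tool shift mm [  5.4   3.2 -28.4] rot [-0.0205 -0.0066 -0.0132]
```

View pics/s4.png

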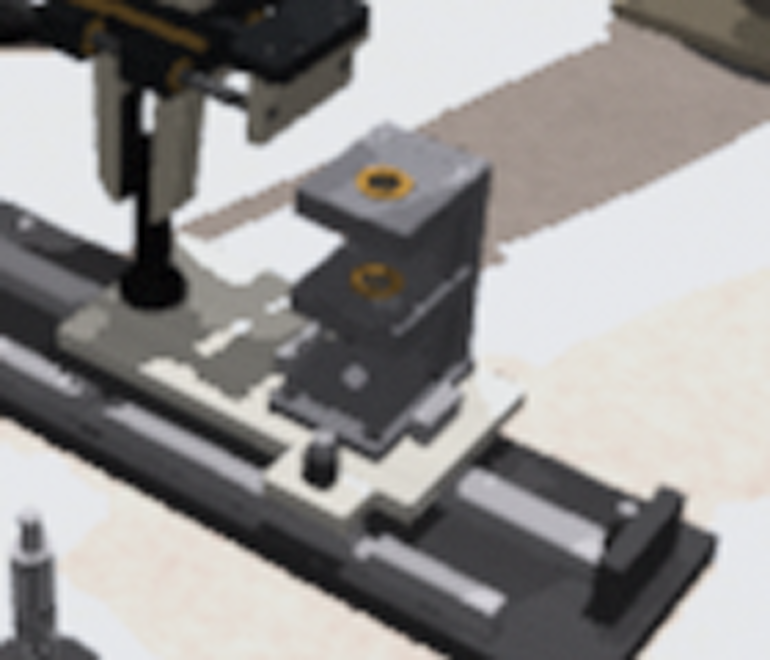

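In this view the bore is at crop (384,182), the plunger top at (322,437), the notch around (372,545), and the loading notch at (75,385).

Run:
```python
from h import *
S=dict(np.load('pics/s4.png.npz'))
f=lambda u,v:(290+(u+.5)/5.5-.5,170+(v+.5)/5.5-.5)
b=ray(S,*f(384,182),.166);print(b)
p=ray(S,*f(322,437),.065);print(p)
print(ray(S,*f(372,545),.03),ray(S,*f(75,385),.03))
```

```text
[0.57386748 0.04260571 0.166     ]
[0.62593117 0.05581128 0.065     ]
[0.63425316 0.09154542 0.03      ] [ 0.64143953 -0.07772404  0.03      ]
```

```bash
python3 -m creep '{"rot":[[-0.005,0,-0.004],[-0.005,0,-0.004],[-0.005,0,-0.004],[0,0,0],[0,0,0]],"xyz":[[0,0,-7],[0,0,-7],[0,0,-6],[0,0,-3],[0,0,0]],"claw":[0,0,0,0,0]}'
python3 - <<'E'
from h import *
go([.5795,-.0559,.101],-86.5)
E
```

```text
clock: 5.9
tool_pos: [0.5849, -0.0637, 0.1048]
orientation: [-0.057, 2.184, -2.205]
force: [-1.5, 1.7, 0.1]
width: 0.0177
5.9 [ 0.5849 -0.0637  0.1048] 
 [[-0.999  0.001  0.052]
 [-0.052 -0.009 -0.999]
 [-0.    -1.     0.009]] 
F [-1.5  1.7  0.1] w 0.017698221923439745 q [-0.19   0.179  1.647 -0.009  1.314  1.331]
tool shift mm [ 5.   3.7 -8.1] rot [-0.0093 -0.0087 -0.    ]
```

```bash
python3 -m creep '{"rot":[[0,0,0],[0,0,0],[0,0,0]],"xyz":[[0,0,-3],[0,0,-2],[0,0,0]],"claw":[0,0,0]}'
python3 -m creep '{"rot":[[0,0,0]],"xyz":[[0,0,-2]],"claw":[0]}'
python3 - <<'E'
from h import *
go([.5795,-.0559,.101],-86.5)
c=snap('scene','s5.png',(290,170,430,290),5.5)
c=snap('wrist','w5.png')
E
```

```text
clock: 6.28
tool_pos: [0.5846, -0.0579, 0.1048]
orientation: [-0.057, 2.185, -2.204]
force: [-2.3, -0.9, 0.6]
width: 0.0175
clock: 6.4
tool_pos: [0.5846, -0.0572, 0.1048]
orientation: [-0.057, 2.183, -2.207]
force: [0.2, -12.4, -0.8]
width: 0.0175
6.4 [ 0.5846 -0.0572  0.1048] 
 [[-0.999  0.001  0.052]
 [-0.052 -0.011 -0.999]
 [-0.    -1.     0.011]] 
F [  0.2 -12.4  -0.8] w 0.017465843630497618 q [-0.178  0.176  1.65  -0.011  1.313  1.343]
tool shift mm [ 5.   3.8 -1.6] rot [-0.011  -0.0087 -0.0001]
```

View pics/s5.png

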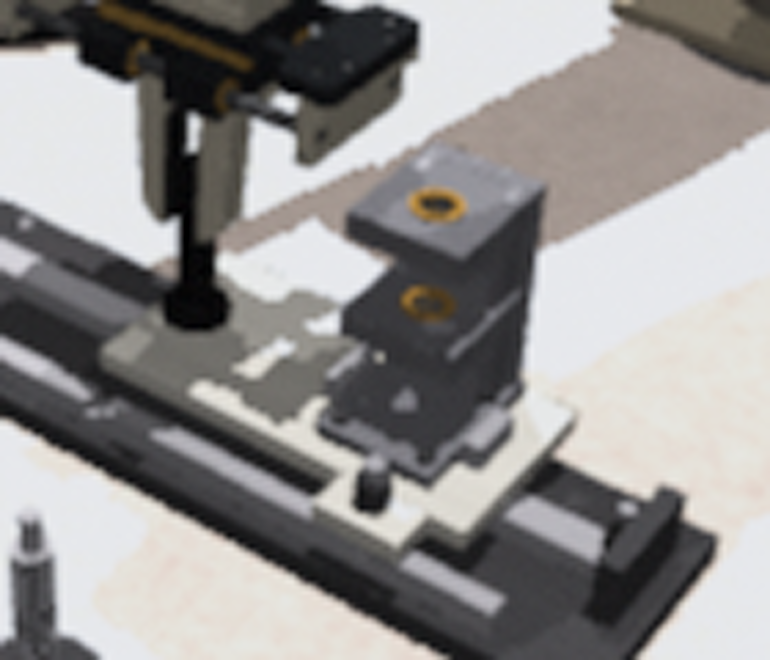

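View pics/w5.png

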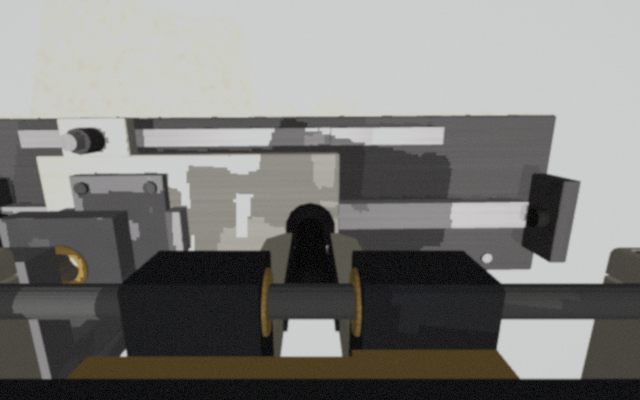

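```bash
python3 -m creep '{"rot":[[0,0,0],[0,0,0]],"xyz":[[0,0,0],[0,0,0]],"claw":[0,0]}'
python3 - <<'E'
from h import *
S=dict(np.load('pics/s5.png.npz'))
f=lambda u,v:(290+(u+.5)/5.5-.5,170+(v+.5)/5.5-.5)
b=ray(S,*f(437,205),.166);print(b)
p=ray(S,*f(376,463),.065);print(p)
E
```

```text
clock: 6.75
tool_pos: [0.5846, -0.0577, 0.1048]
orientation: [-0.056, 2.182, -2.207]
force: [-1.3, -0.4, 0.2]
width: 0.0174
[0.57301821 0.06936106 0.166     ]
[0.62385983 0.08325491 0.065     ]
```

```bash
python3 -m creep '{"rot":[[0,0,0]],"xyz":[[0,0,-1]],"claw":[0]}'; python3 -m creep '{"rot":[[0,0,0]],"xyz":[[0,0,1]],"claw":[0]}'; python3 -m creep '{"rot":[[0,0,0]],"xyz":[[0,0,1]],"claw":[0]}'; python3 -m creep '{"rot":[[0,0,0]],"xyz":[[0,0,0]],"claw":[0]}'
```

```text
clock: 6.88
tool_pos: [0.5846, -0.0574, 0.1048]
orientation: [-0.056, 2.181, -2.209]
force: [-1.4, -7.6, -0.3]
width: 0.0173
clock: 7.0
tool_pos: [0.5846, -0.0579, 0.1048]
orientation: [-0.056, 2.182, -2.208]
force: [-1.4, 1.9, 0.4]
width: 0.0176
clock: 7.12
tool_pos: [0.5846, -0.0581, 0.1048]
orientation: [-0.057, 2.183, -2.206]
force: [-2.0, 2.7, 2.3]
width: 0.0175
clock: 7.25
tool_pos: [0.5846, -0.0579, 0.1048]
orientation: [-0.057, 2.183, -2.206]
force: [-0.9, -1.7, 1.5]
width: 0.0175
```

It is detented: pushes of ±5–8 N move it only ±0.3 mm, so the plunger is in the notch. Release and lift.

```bash
python3 -m creep '{"rot":[[0,0,0],[0,0,0],[0,0,0],[0,0,0]],"xyz":[[0,0,0],[0,0,0],[0,0,0],[0,0,0]],"claw":[0.45,0.45,0.45,0.45]}'
python3 -m creep '{"rot":[[0,0,0],[0,0,0],[0,0,0],[0,0,0],[0,0,0]],"xyz":[[0,-25,0],[0,-40,0],[0,-40,0],[0,-25,0],[0,0,0]],"claw":[0.45,0.6,0.6,0.6,0.6]}'
python3 - <<'E'
from h import *
go([.5795,.069,.23],-86.5)
c=snap('scene','s6.png',(290,170,430,290),5.5)
c=snap('top','t6.png',(225,150,395,230),4.7)
E
```

```text
clock: 7.75
tool_pos: [0.585, -0.0581, 0.1048]
orientation: [-0.056, 2.182, -2.206]
force: [0.1, 1.1, 1.2]
width: 0.0413
clock: 8.38
tool_pos: [0.5842, -0.0567, 0.2374]
orientation: [-0.058, 2.183, -2.207]
force: [-0.4, -0.7, -0.7]
width: 0.0559
8.375 [ 0.5842 -0.0567  0.2374] 
 [[-0.999 -0.     0.052]
 [-0.052 -0.011 -0.999]
 [ 0.001 -1.     0.011]] 
F [-0.4 -0.7 -0.7] w 0.05587322791912195 q [-0.177  0.087  1.501 -0.011  1.552  1.342]
tool shift mm [  -1.9    6.  -125.8] rot [-0.0109 -0.0089  0.001 ]
```

View pics/s6.png

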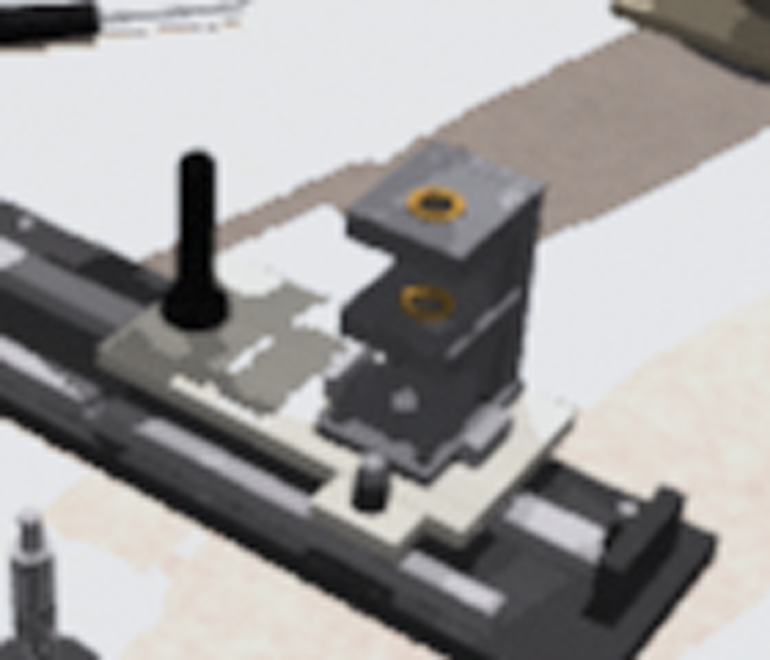

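View pics/t6.png

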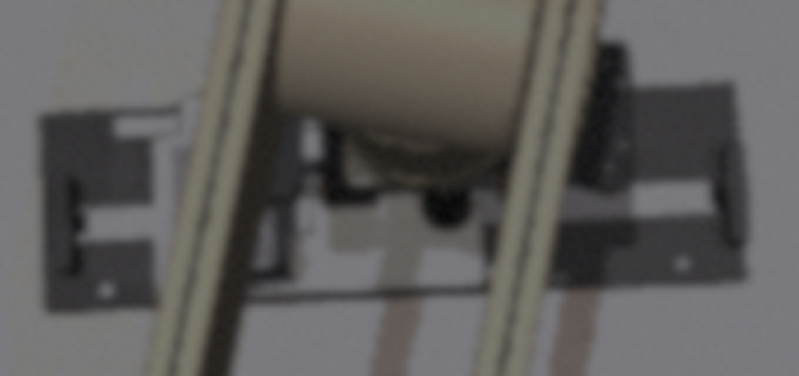

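```bash
python3 -m creep '{"rot":[[-0.01,-0.009,0],[0,0,0],[0,0,0],[0,0,0],[0,0,0]],"xyz":[[2,0,-40],[2,0,-45],[1,0,-40],[0,0,0],[0,0,0]],"claw":[1,1,1,1,1]}'
python3 - <<'E'
from h import *
go([.573,.069,.23],-86.5)
c=snap('wrist','w7.png',(220,120,420,270),4)
print((proj(c,[.573,.069,.166])-[220,120])*4)
E
```

```text
clock: 9.1
tool_pos: [0.5654, 0.0703, 0.2224]
orientation: [-0.089, 2.202, -2.201]
force: [0.5, 0.4, -0.4]
width: 0.093
9.1 [0.5654 0.0703 0.2224] 
 [[-0.998 -0.021  0.06 ]
 [-0.06  -0.    -0.998]
 [ 0.021 -1.    -0.001]] 
F [ 0.5  0.4 -0.4] w 0.09297451659996432 q [3.300e-02 6.900e-02 1.547e+00 1.000e-03 1.547e+00 1.544e+00]
tool shift mm [-7.3 -7.7  1.7] rot [ 0.0012 -0.0015  0.021 ]
[370.06156955 353.13440314]
```

View pics/w7.png

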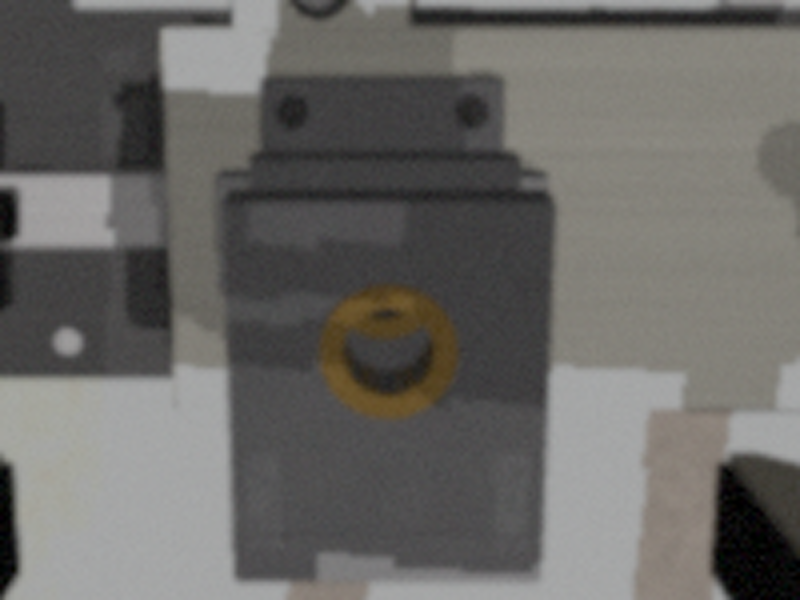

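The bore ring is centred at crop (389,351), giving a bore of about (0.5735, 0.066). Next, move above the spindle.

```bash
python3 -m creep '{"rot":[[0,0,0.02],[0,0,0],[0,0,0],[0,0,0],[0,0,0],[0,0,0],[0,0,0],[0,0,0],[0,0,0]],"xyz":[[9,0,-30],[10,0,-43],[10,0,-43],[10,0,-43],[10,0,-43],[8,0,-43],[8,0,-28],[0,0,0],[0,0,0]],"claw":[1,1,1,1,1,1,1,1,1]}'
python3 - <<'E'
from h import *
go([.483,.341,.115],-86.5)
c=snap('wrist','w8.png',(180,80,460,290),2.8)
print((proj(c,[.483,.341,.17])-[180,80])*2.8)
E
```

```text
clock: 10.28
tool_pos: [0.4872, 0.3356, 0.2178]
orientation: [-0.053, 2.199, -2.205]
force: [-0.3, 0.7, 0.9]
width: 0.0928
10.275 [0.4872 0.3356 0.2178] 
 [[-0.999 -0.005  0.043]
 [-0.043 -0.003 -0.999]
 [ 0.005 -1.     0.003]] 
F [-0.3  0.7  0.9] w 0.09277806438921866 q [ 0.517  0.114  1.508 -0.     1.526  2.044]
tool shift mm [  3.4 102.8  -5.8] rot [-0.0025 -0.0178  0.0049]
[339.95976032 418.03599462]
```

View pics/w8.png

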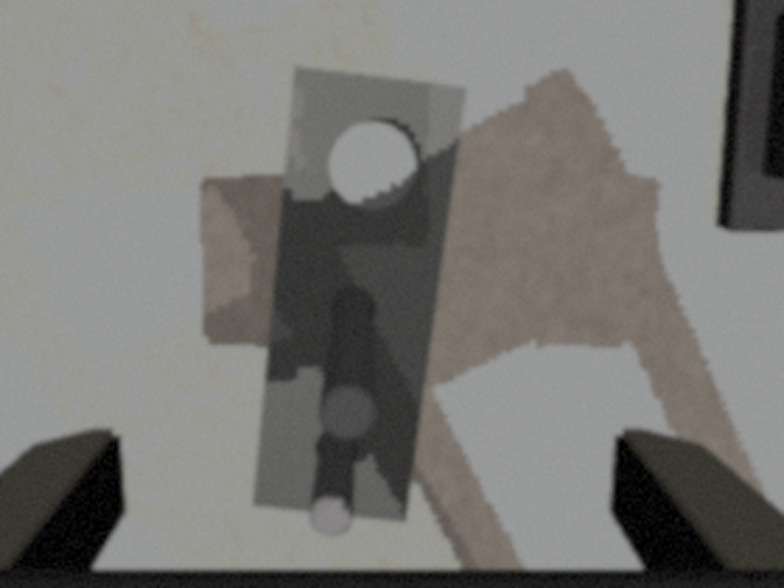

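Spindle top is at crop (347,412) against a prediction of (340,418).

Run:
```python
from h import *
W=dict(np.load('pics/w8.png.npz'))
print(ray(W,180+347/2.8-.3,80+412/2.8-.3,.17))
# foot of the spindle at rack top z=.048
print(ray(W,180+353/2.8-.3,80+305/2.8-.3,.048))
go([.4848,.339,.115],-86.5)
```

```text
[0.48479682 0.3395778  0.17      ]
[0.4854121 0.339516  0.048    ]
10.325 [0.4872 0.3355 0.2178] 
 [[-0.999 -0.005  0.043]
 [-0.043 -0.003 -0.999]
 [ 0.005 -1.     0.002]] 
F [-0.4 -0.6 -0.5] w 0.09262141565112815 q [0.516 0.114 1.508 0.    1.526 2.044]
tool shift mm [  1.7 102.8  -3.9] rot [-0.0024 -0.0183  0.0051]
```

```bash
python3 -m creep '{"rot":[[-0.002,-0.018,0.005],[0,0,0],[0,0,0],[0,0,0],[0,0,0],[0,0,0]],"xyz":[[2,15,-4],[0,30,0],[0,30,0],[0,25,0],[0,0,0],[0,0,0]],"claw":[1,0.8,0.6,0.5,0.4,0.4]}'
python3 - <<'E'
from h import *
go([.4848,.3394,.115],-86.5)
E
```

```text
clock: 11.08
tool_pos: [0.486, 0.3345, 0.1117]
orientation: [-0.064, 2.191, -2.193]
force: [-0.3, -0.4, -0.1]
width: 0.0475
11.075 [0.486  0.3345 0.1117] 
 [[-0.998  0.     0.058]
 [-0.058 -0.001 -0.998]
 [-0.    -1.     0.001]] 
F [-0.3 -0.4 -0.1] w 0.04751065783666915 q [ 5.170e-01  1.780e-01  1.634e+00 -1.000e-03  1.330e+00  2.030e+00]
tool shift mm [ 0.9 -3.3 -5. ] rot [-0.0011 -0.003  -0.    ]
```

```bash
python3 -m creep '{"rot":[[0,0,0],[0,0,0]],"xyz":[[1,-4,-5],[0,0,0]],"claw":[0.4,0.4]}'
python3 - <<'E'
from h import *
go([.4848,.3394,.115],-86.5)
c=snap('wrist','w9.png',(180,120,460,330),2.8)
E
```

```text
clock: 11.32
tool_pos: [0.4859, 0.3403, 0.1184]
orientation: [-0.06, 2.191, -2.19]
force: [-0.4, -0.7, 0.1]
width: 0.0378
11.325 [0.4859 0.3403 0.1184] 
 [[-0.998  0.003  0.058]
 [-0.058  0.001 -0.998]
 [-0.003 -1.    -0.001]] 
F [-0.4 -0.7  0.1] w 0.03781940800533342 q [ 5.250e-01  1.770e-01  1.623e+00 -1.000e-03  1.339e+00  2.038e+00]
tool shift mm [1.2 3.4 0.9] rot [ 0.0006 -0.0032 -0.0032]
```

View pics/w9.png

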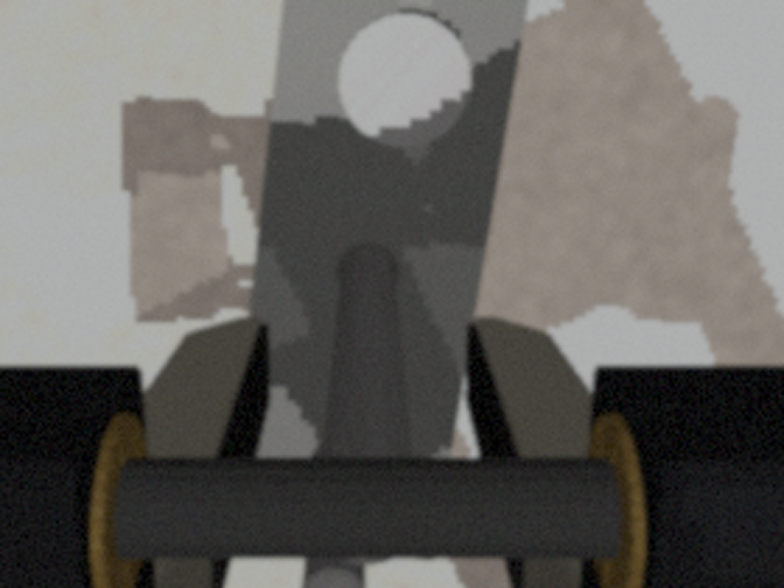

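The spindle (367) is centred between the fingers (267 to 470). Close.

```bash
python3 -m creep '{"rot":[[0,0,0],[0,0,0],[0,0,0],[0,0,0],[0,0,0]],"xyz":[[0,0,0],[0,0,0],[0,0,0],[0,0,0],[0,0,0]],"claw":[0,0,0,0,0]}'
python3 -m creep '{"rot":[[0,0,0]],"xyz":[[0,0,0]],"claw":[0]}'
python3 - <<'E'
from h import *
go([.4848,.3394,.215],-86.5)
E
```

```text
clock: 12.0
tool_pos: [0.4863, 0.3403, 0.119]
orientation: [-0.059, 2.191, -2.189]
force: [0.6, -0.7, 0.4]
width: 0.0138
clock: 12.12
tool_pos: [0.4863, 0.3404, 0.1191]
orientation: [-0.059, 2.191, -2.189]
force: [0.5, -1.1, 0.2]
width: 0.0135
12.125 [0.4863 0.3404 0.1191] 
 [[-0.998  0.004  0.058]
 [-0.058  0.001 -0.998]
 [-0.004 -1.    -0.001]] 
F [ 0.5 -1.1  0.2] w 0.013539490397786822 q [ 5.250e-01  1.760e-01  1.623e+00 -1.000e-03  1.339e+00  2.038e+00]
tool shift mm [  1.1 -96.    0.8] rot [ 0.0008 -0.0029 -0.0043]
```

```bash
python3 -m creep '{"rot":[[0,0,0],[0,0,0],[0,0,0],[0,0,0],[0,0,0],[0,0,0],[0,0,0],[0,0,0],[0,0,0],[0,0,0]],"xyz":[[0,-10,0],[0,-15,0],[0,-20,0],[0,-30,0],[0,-35,0],[0,-35,0],[0,-35,0],[0,-15,0],[0,0,0],[0,0,0]],"claw":[0,0,0,0,0,0,0,0,0,0]}'
python3 - <<'E'
from h import *
go([.5735,.0665,.3],-86.5)
c=snap('scene','s10.png',(400,100,600,330),2.6)
c=snap('wrist','w10.png')
E
```

```text
clock: 13.38
tool_pos: [0.4839, 0.3394, 0.328]
orientation: [-0.058, 2.191, -2.187]
force: [-0.5, -0.3, -2.4]
width: 0.0138
13.375 [0.4839 0.3394 0.328 ] 
 [[-0.998  0.005  0.058]
 [-0.058  0.002 -0.998]
 [-0.005 -1.    -0.002]] 
F [-0.5 -0.3 -2.4] w 0.013818939724401746 q [ 5.260e-01  8.200e-02  1.343e+00 -1.000e-03  1.711e+00  2.038e+00]
tool shift mm [-73.4  28.  277.7] rot [ 0.0015 -0.0028 -0.0055]
```

View pics/s10.png

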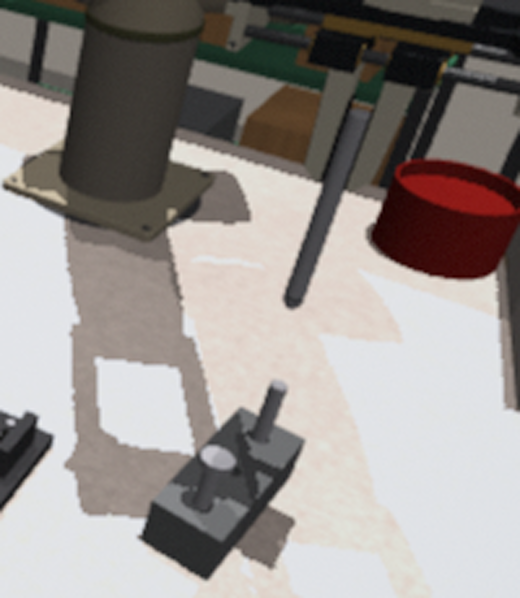

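View pics/w10.png

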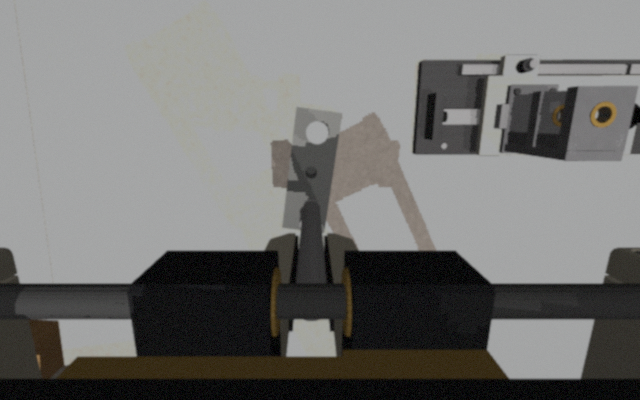

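The spindle is out of the rack, with nose at about (310,203) in the wrist view and the stub and pin still in place. Carry it to above the bore.

```bash
python3 -m creep '{"rot":[[0,0,-0.005],[0,0,0],[0,0,0],[0,0,0],[0,0,0],[0,0,0],[0,0,0],[0,0,0],[0,0,0],[0,0,0]],"xyz":[[-8,0,25],[-10,0,35],[-10,0,40],[-10,0,40],[-10,0,40],[-10,0,40],[-8,0,35],[-6,0,20],[0,0,0],[0,0,0]],"claw":[0,0,0,0,0,0,0,0,0,0]}'
python3 - <<'E'
from h import *
go([.5735,.0665,.3],-86.5)
c=snap('wrist','w11.png',(220,120,420,270),4)
for p in ([.5735,.0665,.166],): print((proj(c,p)-[220,120])*4)
E
```

```text
clock: 14.72
tool_pos: [0.5691, 0.0616, 0.312]
orientation: [-0.093, 2.2, -2.204]
force: [0.2, 0.6, -1.2]
width: 0.0139
14.725 [0.5691 0.0616 0.312 ] 
 [[-0.998 -0.023  0.061]
 [-0.061 -0.003 -0.998]
 [ 0.023 -1.     0.001]] 
F [ 0.2  0.6 -1.2] w 0.013880831671565579 q [ 0.02   0.06   1.395 -0.002  1.71   1.529]
tool shift mm [-4.9 11.9 -4.6] rot [-0.0011 -0.0002  0.0233]
[339.97519939 258.41494219]
```

View pics/w11.png

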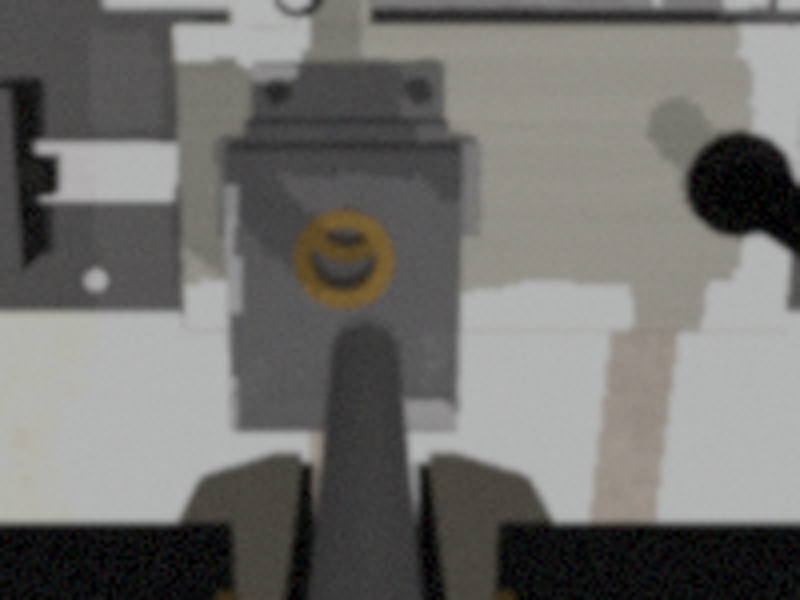

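The ring is centred at (345,258) and the nose end at about (364,325), so the nose is short of the bore in x and slightly right. Level the tool and work out the offset.

```bash
python3 -m creep '{"rot":[[0,0,0.022],[0,0,0]],"xyz":[[-4,3,-4],[0,0,0]],"claw":[0,0]}'
python3 - <<'E'
from h import *
go([.5735,.066,.3],-86.5)
c=snap('wrist','w12.png',(220,120,420,270),4)
s=r.get_state(); Rm=R.from_rotvec(s['orientation']).as_matrix()
f=lambda p:np.round((proj(c,p)-[220,120])*4,1)
print('bore pred',f([.5735,.066,.166]))
for dx in (-.002,0,.002):
    n=s['tool_pos']+Rm@np.array([dx,.109,0]); print(dx,n,f(n))
    e=[f(n+Rm@np.array([.004*np.cos(a),0,.004*np.sin(a)])) for a in np.linspace(0,6.28,13)]; print(np.min(e,0),np.max(e,0))
E
```

```text
clock: 15.02
tool_pos: [0.5728, 0.0682, 0.3088]
orientation: [-0.069, 2.188, -2.19]
force: [0.0, -0.8, -1.3]
width: 0.0135
15.025 [0.5728 0.0682 0.3088] 
 [[-0.998  0.001  0.064]
 [-0.064 -0.001 -0.998]
 [-0.001 -1.     0.001]] 
F [ 0.  -0.8 -1.3] w 0.013484046734572718 q [ 3.000e-02  4.800e-02  1.413e+00 -1.000e-03  1.680e+00  1.537e+00]
tool shift mm [-0.6  8.8  2.2] rot [-0.0008  0.0027 -0.0006]
bore pred [369.1 292.1]
-0.002 [0.574808   0.06807179 0.20006796] [360.7 319.7]
[341.8 301.3] [379.6 338. ]
0 [0.57281205 0.06794448 0.2000671 ] [360.7 328.9]
[341.8 310.5] [379.6 347.2]
0.002 [0.57081611 0.06781717 0.20006623] [360.7 338. ]
[341.9 319.7] [379.6 356.3]
```

View pics/w12.png

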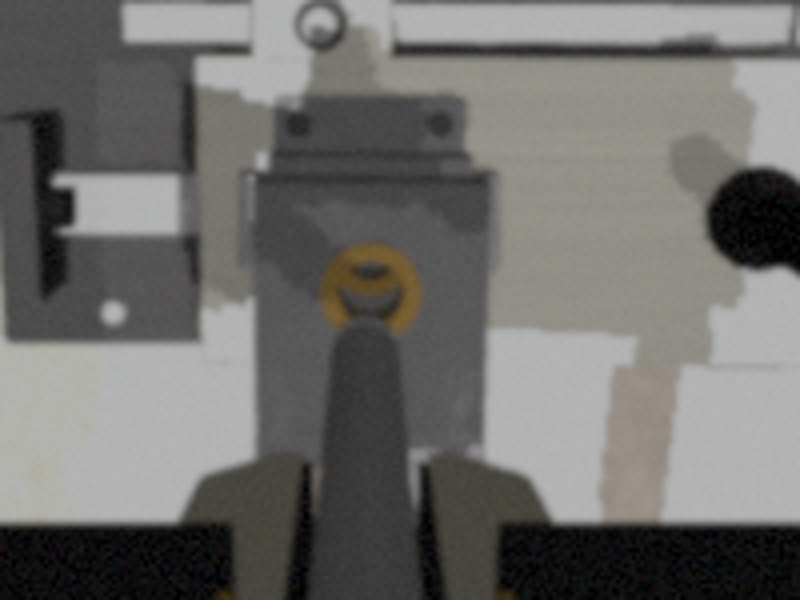

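Run:
```python
from h import *
c=dict(np.load('pics/w12.png.npz'))
im=c['color'][:,:,::-1][175:235,275:350]; im=cv2.resize(im,None,fx=10,fy=10,interpolation=cv2.INTER_CUBIC); cv2.imwrite('pics/w12b.png',cv2.convertScaleAbs(im,alpha=1.8))
T=np.array([.5728,.0682,.3088])
for dz,rr in ((0.109,.004),(.103,.007),(.098,.007)):
    e=np.array([(proj(c,T+[rr*np.cos(a),rr*np.sin(a),-dz])-[275,175])*10 for a in np.linspace(0,6.28,25)]); print(dz,e.min(0),e.max(0))
e=np.array([(proj(c,[.5735+.0078*np.cos(a),.066+.0078*np.sin(a),.166])-[275,175])*10 for a in np.linspace(0,6.28,25)]); print(e.min(0),e.max(0))
```

```text
0.109 [301.72220659 225.58130411] [395.85306994 316.97932264]
0.103 [264.59481707 206.67656342] [432.79248847 369.78474977]
0.098 [263.03379809 220.27262511] [434.23588144 386.10868277]
[290.50975224  99.28060769] [455.00564455 260.11331467]
```

View pics/w12b.png

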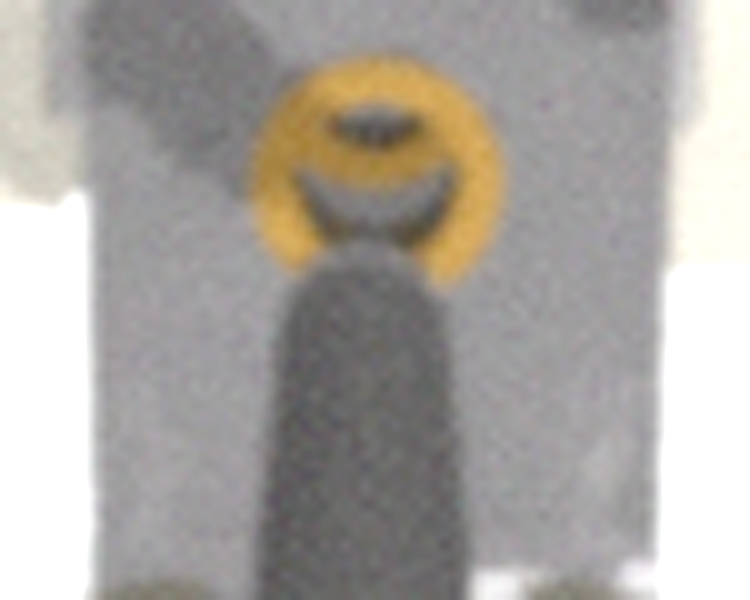

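Run:
```python
from h import *
c=snap('scene','s13.png',(290,90,440,250),3.7)
T=r.get_state()['tool_pos']
f=lambda p:np.round((proj(c,p)-[290,90])*3.7,1)
print(f(T-[0,0,.109]),f(T+[0,0,.019]),f([.5735,.0657,.166]))
b=c['color'][:,:,::-1]; im=cv2.resize(b[110:210,330:410],None,fx=6,fy=6,interpolation=cv2.INTER_CUBIC); cv2.imwrite('pics/s13b.png',im)
g=lambda p:np.round((proj(c,p)-[330,110])*6,1)
print('b',g(T-[0,0,.109]),g(T-[0,0,.01]),g([.5735,.0657,.166]))
```

```text
[294.9 384.9] [313.6 190.7] [287.2 430.5]
b [238.2 504.1] [261.1 265.6] [225.7 578.1]
```

View pics/s13b.png

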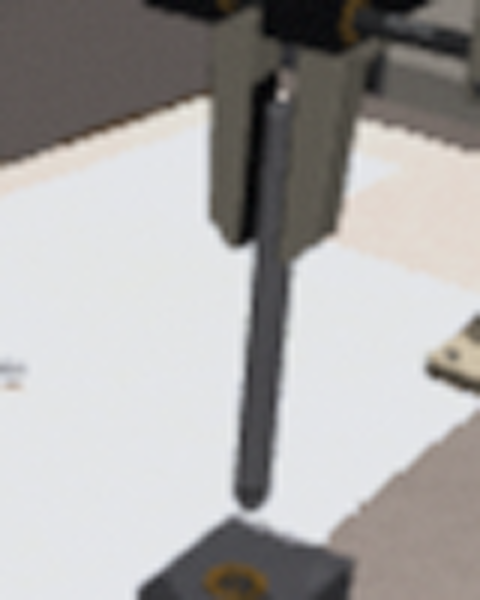

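The rod hangs vertical in the grip. Wrist and scene views agree the nose is about 2.8 mm nearer the robot than the TCP axis, so I shift by about +3.5 mm x and −1.3 mm y, then lower to just above the mouth.

Run:
```python
from h import *
go([.5763,.0669,.283],-86.5)
```

```text
15.125 [0.5728 0.0677 0.3092] 
 [[-0.998  0.     0.063]
 [-0.063 -0.001 -0.998]
 [-0.    -1.     0.001]] 
F [-0.4  0.9 -2.4] w 0.013533929775215591 q [ 2.900e-02  4.800e-02  1.412e+00 -1.000e-03  1.681e+00  1.537e+00]
tool shift mm [-3.4 26.2  1. ] rot [-0.001   0.0022 -0.0004]
```

```bash
python3 -m creep '{"rot":[[-0.001,0.002,0],[0,0,0],[0,0,0],[0,0,0]],"xyz":[[-3.4,10,1],[0,12,0],[0,4,0],[0,0,0]],"claw":[0,0,0,0]}'
python3 - <<'E'
from h import *
go([.5763,.0669,.278],-86.5)
c=snap('wrist','w14.png')
im=c['color'][:,:,::-1][175:235,275:350]; im=cv2.resize(im,None,fx=10,fy=10,interpolation=cv2.INTER_CUBIC); cv2.imwrite('pics/w14b.png',cv2.convertScaleAbs(im,alpha=1.8))
T=r.get_state()['tool_pos']
for dz,rr in ((0.109,.004),(.103,.007)):
    e=np.array([(proj(c,T+[rr*np.cos(a)-.0028,-.0012+rr*np.sin(a),-dz])-[275,175])*10 for a in np.linspace(0,6.28,25)]); print(dz,e.min(0),e.max(0))
e=np.array([(proj(c,[.5735+.0078*np.cos(a),.0657+.0078*np.sin(a),.166])-[275,175])*10 for a in np.linspace(0,6.28,25)]); print(e.min(0),e.max(0))
E
```

```text
clock: 15.62
tool_pos: [0.5762, 0.0669, 0.2805]
orientation: [-0.068, 2.191, -2.191]
force: [-0.5, 0.3, -2.0]
width: 0.0133
15.625 [0.5762 0.0669 0.2805] 
 [[-0.998 -0.001  0.061]
 [-0.061  0.    -0.998]
 [ 0.001 -1.    -0.   ]] 
F [-0.5  0.3 -2. ] w 0.013263002890435211 q [0.027 0.06  1.451 0.    1.631 1.537]
tool shift mm [-0.1  2.5  0. ] rot [0.0001 0.0002 0.001 ]
0.109 [315.00305068 256.96817247] [408.98533919 347.97765244]
0.103 [278.1584898  238.95985264] [446.08322317 401.35671711]
[272.2866622  197.40367151] [452.06222225 371.72807525]
```

View pics/w14b.png

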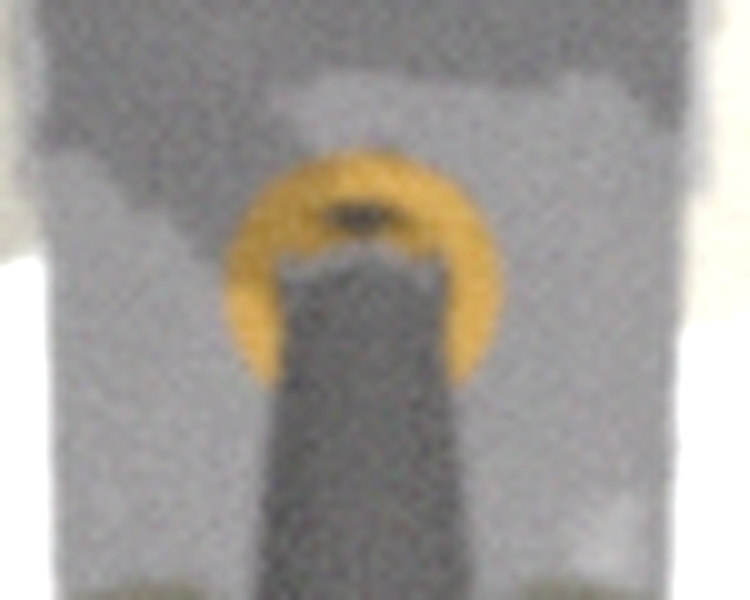

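Ring centre (366,284) and rod (363) line up. Lower in small steps, watching the force.

```bash
python3 -m creep '{"rot":[[0,0,0],[0,0,0],[0,0,0]],"xyz":[[0,4,0],[0,4,0],[0,3,0]],"claw":[0,0,0]}'
python3 - <<'E'
from h import *
go([.5763,.0669,.182],-86.5)
E
```

```text
clock: 16.05
tool_pos: [0.5767, 0.0669, 0.27]
orientation: [-0.066, 2.19, -2.19]
force: [-0.0, 0.5, -1.1]
width: 0.0136
16.05 [0.5767 0.0669 0.27  ] 
 [[-0.998  0.001  0.061]
 [-0.061  0.    -0.998]
 [-0.001 -1.    -0.   ]] 
F [-0.   0.5 -1.1] w 0.01357976749506515 q [0.027 0.061 1.469 0.    1.611 1.537]
tool shift mm [ 0.4 88.  -0.1] rot [ 0.      0.0001 -0.0008]
```

```bash
python3 -m creep '{"rot":[[0,0,0],[0,0,0]],"xyz":[[0,4,0],[0,4,0]],"claw":[0,0]}'
python3 -m creep '{"rot":[[0,0,0],[0,0,0]],"xyz":[[0,4,0],[0,4,0]],"claw":[0,0]}'
python3 - <<'E'
from h import *
go([.5763,.0669,.182],-86.5)
E
```

```text
clock: 16.3
tool_pos: [0.5767, 0.0669, 0.2616]
orientation: [-0.066, 2.19, -2.19]
force: [-0.2, -0.4, -1.0]
width: 0.0133
clock: 16.55
tool_pos: [0.5767, 0.0669, 0.253]
orientation: [-0.066, 2.19, -2.19]
force: [0.5, -0.4, -1.9]
width: 0.0134
16.55 [0.5767 0.0669 0.253 ] 
 [[-0.998  0.001  0.061]
 [-0.061  0.    -0.998]
 [-0.001 -1.     0.   ]] 
F [ 0.5 -0.4 -1.9] w 0.013427403304333754 q [0.027 0.065 1.496 0.    1.58  1.537]
tool shift mm [ 0.5 71.  -0. ] rot [-0.      0.0001 -0.0009]
```

```bash
python3 -m creep '{"rot":[[0,0,0],[0,0,0],[0,0,0],[0,0,0],[0,0,0]],"xyz":[[0,6,0],[0,6,0],[0,6,0],[0,6,0],[0,0,0]],"claw":[0,0,0,0,0]}'
python3 - <<'E'
from h import *
go([.5763,.0669,.182],-86.5)
c=snap('scene','s15.png',(320,140,420,260),5)
E
```

```text
clock: 17.18
tool_pos: [0.5763, 0.0669, 0.2263]
orientation: [-0.068, 2.191, -2.19]
force: [-0.2, -0.3, -2.2]
width: 0.0137
17.175 [0.5763 0.0669 0.2263] 
 [[-0.998 -0.001  0.061]
 [-0.061  0.    -0.998]
 [ 0.    -1.    -0.   ]] 
F [-0.2 -0.3 -2.2] w 0.013659876146916387 q [0.027 0.074 1.534 0.    1.534 1.537]
tool shift mm [-0.1 44.3 -0. ] rot [0.0001 0.0001 0.0005]
```

View pics/s15.png

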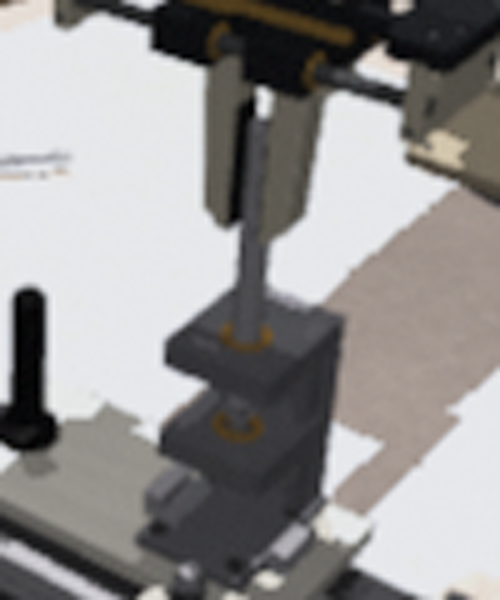

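The rod is through the upper bushing at (245,333) and its nose is just above the lower one at (237,427). Continue gently.

```bash
python3 -m creep '{"rot":[[0,0,0],[0,0,0]],"xyz":[[0,4,0],[0,4,0]],"claw":[0,0]}'
python3 -m creep '{"rot":[[0,0,0],[0,0,0]],"xyz":[[0,4,0],[0,4,0]],"claw":[0,0]}'
python3 -m creep '{"rot":[[0,0,0],[0,0,0]],"xyz":[[0,4,0],[0,4,0]],"claw":[0,0]}'
```

```text
clock: 17.48
tool_pos: [0.5769, 0.0669, 0.2192]
orientation: [-0.065, 2.19, -2.19]
force: [0.3, -0.1, -1.3]
width: 0.0137
clock: 17.73
tool_pos: [0.5769, 0.0669, 0.2107]
orientation: [-0.065, 2.19, -2.19]
force: [0.0, -0.5, -1.6]
width: 0.0139
clock: 17.98
tool_pos: [0.5768, 0.0669, 0.202]
orientation: [-0.066, 2.19, -2.19]
force: [-0.3, -0.6, -2.1]
width: 0.0134
```

```bash
python3 -m creep '{"rot":[[0,0,0],[0,0,0],[0,0,0],[0,0,0]],"xyz":[[0,5,0],[0,5,0],[0,4,0],[0,4,0]],"claw":[0,0,0,0]}'
python3 -m creep '{"rot":[[0,0,0],[0,0,0]],"xyz":[[0,0,0],[0,0,0]],"claw":[0,0]}'
python3 - <<'E'
from h import *
go([.5763,.0669,.182],-86.5)
c=snap('scene','s16.png')
im=c['color'][:,:,::-1][140:260,320:420]; cv2.imwrite('pics/s16b.png',cv2.resize(im,None,fx=5,fy=5,interpolation=cv2.INTER_CUBIC))
im=c['color'][:,:,::-1][205:260,330:400]; cv2.imwrite('pics/s16c.png',cv2.convertScaleAbs(cv2.resize(im,None,fx=10,fy=10,interpolation=cv2.INTER_CUBIC),alpha=2))
for z in (.1,.086,.073,.058): print(z,(proj(c,[.5735,.0657,z])-[330,205])*10)
E
```

```text
clock: 18.48
tool_pos: [0.5768, 0.0669, 0.1826]
orientation: [-0.066, 2.19, -2.19]
force: [0.7, -0.3, -1.7]
width: 0.0136
clock: 18.73
tool_pos: [0.5767, 0.0669, 0.1822]
orientation: [-0.066, 2.19, -2.19]
force: [0.1, 0.2, -1.4]
width: 0.0135
18.725 [0.5767 0.0669 0.1822] 
 [[-0.998  0.001  0.061]
 [-0.061  0.    -0.998]
 [-0.001 -1.     0.   ]] 
F [ 0.1  0.2 -1.4] w 0.013541934455514744 q [ 0.027  0.097  1.591 -0.     1.453  1.537]
tool shift mm [ 0.4  0.2 -0.1] rot [-0.      0.0002 -0.0007]
0.1 [354.77863249 239.9683815 ]
0.086 [350.46962078 285.60847376]
0.073 [346.53527105 327.28022981]
0.058 [342.07359727 374.53728482]
```

View pics/s16b.png

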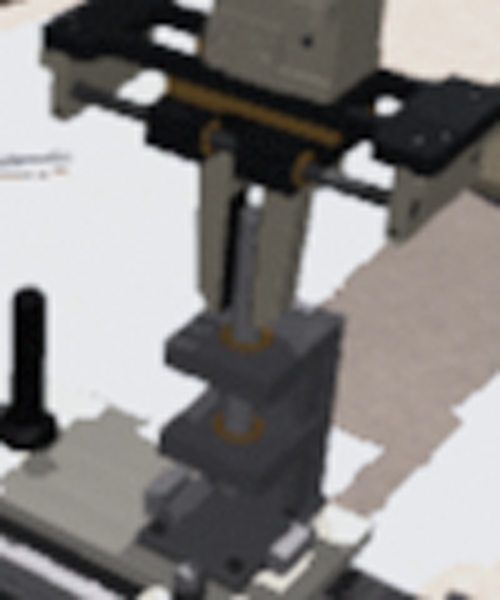

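View pics/s16c.png

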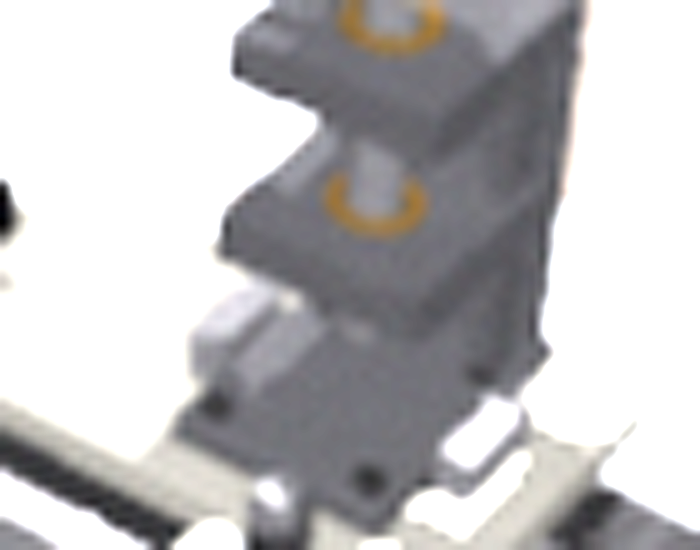

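Run:
```python
from h import *
c=dict(np.load('pics/s16.png.npz'))
im=c['color'][:,:,::-1][228:250,352:376]; cv2.imwrite('pics/s16d.png',cv2.convertScaleAbs(cv2.resize(im,None,fx=25,fy=25,interpolation=cv2.INTER_CUBIC),alpha=2))
for z,rr in ((.073,.004),(.078,.004),(.068,.004),(.084,.007)):
    e=np.array([(proj(c,[.5735+rr*np.cos(a),.0657+rr*np.sin(a),z])+[1.7,.7]-[352,228])*25 for a in np.linspace(0,6.28,25)]); print(z,e.min(0),e.max(0))
b=proj(c,[.5735,.0657,.233])+[1.7,.7]; print('top',(b-[320,140])*5)
print('bore now',(proj(c,[.5735,.0657,.166])+[1.7,.7]-[320,140])*5)
```

```text
0.073 [317.96770584 234.75874751] [399.77318018 286.83220151]
0.078 [321.6024532  194.95555749] [403.66726791 246.89560407]
0.068 [314.35537323 274.31720528] [395.90314046 326.52143364]
0.084 [295.16538693 127.64551804] [439.32708181 218.25681208]
top [258.42438145 209.79779923]
bore now [246.57999311 335.25092241]
```

View pics/s16d.png

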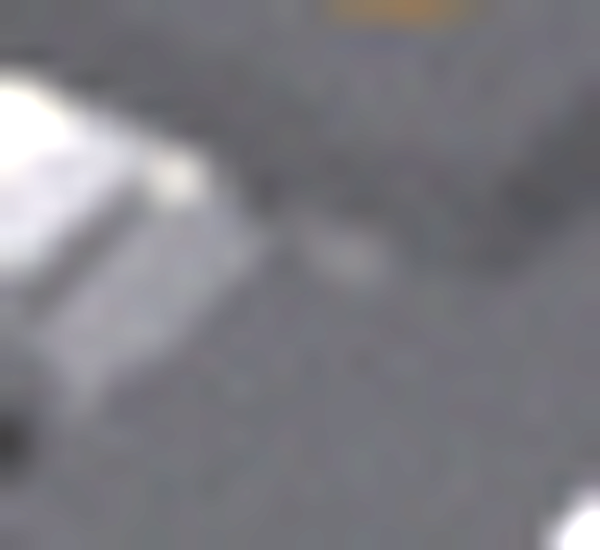

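The nose tip shows at crop (345,250), with its lower edge at about 280. A nose height of 0.073 m predicts 287, so the groove is at z 0.081–0.084, below the bushing underside at 0.100, and the foot is 15 mm lower. Forces are near zero and the bracket hasn't moved. A last look at the whole bench, then hand in.

View pics/s16.png

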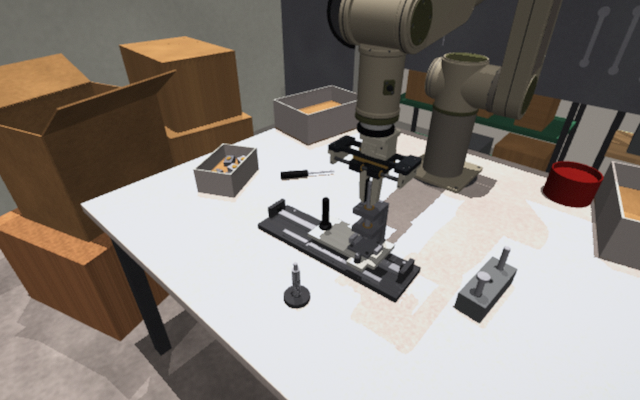

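The tote (228,168), screwdriver (305,174), dispenser (296,285), stub and pin (rack at 487,285) are where they started.

Run:
```python
from h import *
st(); print(r.close_job()); st()
```

```text
18.775 [0.5767 0.0669 0.1822] 
 [[-0.998  0.001  0.061]
 [-0.061  0.    -0.998]
 [-0.001 -1.    -0.   ]] 
F [ 0.2  0.3 -1.8] w 0.013780693812071757 q [0.027 0.097 1.591 0.    1.453 1.537]
the job is handed in; nothing more can be done
None
the job is handed in; nothing more can be done
```

I slid the pallet into the clip station's notch, then took the spindle from the middle hole of the rack and threaded it nose down through both bushings. The job is handed in at 18.8 s with the gripper still holding the spindle upright.

- **Pallet:** after the slide, light pushes and pulls (up to about 8 N) moved it only about 0.3 mm, so I took the plunger as seated. The bracket had not shifted in the last pictures.
- **Spindle:** the nose is at about z = 0.073 m, worked out from the grip height, and the scene picture agrees to within about 1 mm. That puts the groove about 16 mm below the lower bushing and the nose about 15 mm above the bracket's foot. The groove itself is hidden behind the lower lug, so I did not see it directly.
- **Forces:** sideways forces at the end were about zero, and the vertical force was just the spindle's weight. The highest reading was about 12 N, when the plunger engaged.
- **Rest of the bench:** the tote, screwdriver, dispenser, stub and headed pin look unmoved in the last scene picture.

**Disagreement:** the cameras differed by up to about 3.5 mm on the bore's position along the rail: the scene camera gave y = 0.069 m, the wrist camera 0.066 m and the grip on the handle 0.067 m. I lined up on the nose and bore as seen together by the wrist camera, and the spindle went in without resistance.

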